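# Unscrew the left-hand lid of a centrifuge rotor

## Robot

A 6-joint arm with a two-finger parallel gripper is mounted at the origin on a cart in front of the work surface, level with it; the furniture and walls round the work are solid. World frame = base frame: x ahead of the robot, y to its left, z up, the work surface at z = 0. Lengths are in m, angles in rad, forces in N, time in s.
With the tool pointing down it reaches from about 0.25 to 0.85 m from the base axis. Payload 12.5 kg.
Tool frame: the origin (TCP) lies midway between the tips of the shut fingers; the grasp point (between the pads) lies 19 mm behind it (arm.hold_point_z is the distance from the TCP to the grasp point, in m); z points along the fingers, x is the direction in which the jaws open and shut, and the axes are right-handed (so a half turn about z gives the same grasp; the last joint's range is limited). The gripper opens to 93 mm and grips with 3 to 60 N. Pads are 15 mm wide; open, the fingers measure 128 mm over their backs; the gripper's body (75 mm by 188 mm) begins 65 mm behind the grasp point.
Start: joints at [-1.191, 0.351, 1.652, -0, 1.139, -0.085], TCP at [0.247, -0.492, 0.219] pointing down, gripper open.
Joint ranges: [-2.75, 2.75], [-0.79, 2.1], [0.01, 2.65], [-1.57, 4.71], [0.07, 3.14], [-2.87, 2.87]. Speed limits (rad/s): [2.22, 2.22, 2.79, 3.14, 3.14, 3.14].

## Interface

Orientations are given as a unit quaternion [x, y, z, w].
In Python, from bench import telemetry, viewer, workorder, arm gives the robot as it stands.
- The arm moves only by the tool send_rows, never from a script. Its argument "commands" is a list of rows, each a list of 7 numbers: the shift along the tool's x, y, z in cm, then the turn, a rotation vector about the tool's x, y, z in rad, then the opening, from 0 (shut) to 1 (fully open). A call has 1 to 5 rows; each row is the pose to reach, as a shift and turn from the pose commanded when the call began, along the tool's axes at that moment; what a row does not reach only later rows make up. A row lasts 1/10 s, in which the tool goes at most 50 mm and 8.59 degrees, less where a joint would pass 70% of its speed; a pose out of reach is approached as far as the arm can. A call with a gripper value outside its range is refused whole. The fingers move at their own pace and stop on an object; "force" is the grip in N (left out, the last holds). Time passes only in rows, so rows that repeat a pose let the fingers close. It gives the time, the measured TCP pose, the force and the opening at its end, in the units of the state.
- telemetry.get_obs(): the state, without advancing time (a new reading comes with each control period).
- viewer.read_camera(name): name is "scene" or "top"; returns the picture (480x640x3 uint8, blue, green, red); there is no depth.
- viewer.camera_params(name): a dict with "camera_matrix" (3x3 intrinsics, pixels), "k1" (the pictures are not rectified: a ray, as slopes to the right and down, at radius r is drawn at 1 + k1 r^2 times it, then the intrinsics apply), "R" (3x3) and "t" (3): a world point X has camera coordinates R X + t. Camera axes: x right, y down, z forward; pixel columns grow to the right and rows downward; lengths in m; the calibration is good to about 2 mm. A picture is of the moment at which its call begins. camera_params takes no time and is no camera call.
- workorder.finish_job(): hands the job in, once; it reports no verdict.
The state is a dict: "time": time; "q": joint angles; "joint_velocities": joint speeds; "effort": joint torques, N m; "ee_pos": TCP position; "eef_rot": TCP orientation; "contact_force": force on the tool from outside, world axes, zero at the start; "torque": the same for the moment, N m; "grip_width": finger opening in m.
Only numpy, scipy, OpenCV 4.12 (cv2) and the standard library are available. Lean on these libraries where they do the work, as an engineer would, in place of code of your own. Each camera call takes 0.05 s, during which the arm holds its last target.

## Task

Open the centrifuge rotor standing on its bench stand: its lid screws on with a left-hand thread, so turn the blue knob clockwise as seen from above, letting your hand rise with it, until the thread lets go, then lift the lid straight off and lay it right way up, flat on the floor of the white tray. Do not force the thread by pulling, pushing or wrenching sideways, put the lid down gently without dropping it, and leave the other things on the bench where they are.

Things in the scene. Friction and masses are not known exactly. Their poses are not given: they have to be found in the camera images.
- stand: round grey bench stand, fixed, 120 mm across at its foot, carrying an aluminium micro-tube rotor 125 mm across. Origin on the vertical axis of both, at bench height, z up. The lid sits on the rotor's rim, 78 mm up, and is clear of the hub when raised 35 mm. The rotor turns easily on the stand, dragged along by the lid, until a pin under it meets a stop, 5 to 65 degrees clockwise.
- lid: loose lid, one piece, about 160 g, screwed on the rotor: smoked clear plate 117 mm across, 9 mm high, with a blue knurled round knob 49 mm across in its middle. Origin on its axis at the underside of its outer rim, z up through the knob. The lid's hollow knob holds three lugs that run in the hub's thread.
- knob_top (a point): centre of the top of the lid's knob, 46 mm above the lid's origin, z up; a white arrow there shows the opening direction, clockwise. The knob's straight side, to be gripped, runs from 2 mm to 37 mm below this point; the lid's plate spreads out 37 mm below it. The fixed hub inside comes up to about 14 mm below it at the start.
- hub_top (a point): top of the rotor's steel hub, 38 mm across its thread, on the axis, 110 mm above the bench. Coarse left-hand thread, 2 mm axial, 1 mm sideways play; it bears some 10 N of pull, push or side load. Only once the rotor is at its stop does turning clockwise raise the lid, several mm per quarter turn; free after 6 to 11 mm of rise, until then it resists a gentle pull; turning on is harmless. A rubber seal drags (to 0.3 N m) at first.
- tray: square white plastic tray, 176 x 176 x 20 mm outside, walls 4 mm thick, open at the top, fixed to the bench; its floor is 4 mm above the bench. Origin under its centre at bench height, z up.
- tube_rack: orange rack full of micro tubes, 77 x 200 x 44 mm, loose bystander. Origin under its centre, long side along its y.
- red_bottle: small white plastic bottle with a red screw cap, 52 mm across, 85 mm high, loose bystander. Origin under its centre.
- petri_dish: round shallow dish, 61 mm across, 15 mm high, loose bystander. Origin under its centre.
- marker_pen: black-capped marker pen lying flat, 126 mm long, 14 mm high, loose bystander. Origin under its middle, length along its y.
Mind the look-alikes: they are no part of the job. There is more than one size of the lid; the job needs the smaller.

How it is judged:
On the way:
1. the lid has been unscrewed and lifted straight up clear of the hub (z of lid in the frame of stand above 0.108 m and horizontal distance between lid and stand below 0.05 m).
At the end, for the whole second after the job is handed in: The lid lies right way up and flat on the tray's floor (within 4 mm in height, 40 mm of its centre, tilted less than 3.4 degrees), at rest and released (z of lid in the frame of tray below 0.008 m and horizontal distance between lid and tray below 0.04 m and angle between lid's own z axis and vertical below 0.06 rad and linear speed of lid below 0.02 m/s); the robot touches nothing.
It fails at once if the thread is forced: pulled, pushed or wrenched (lid and rotor press on each other with over 26 N in all, of which the seal makes up to 15 N at first) (contact force between lid and stand above 26 N).
It fails at once if another thing on the bench is shoved by more than 15 mm (distance of any of tube_rack, red_bottle, petri_dish, marker_pen from where it was at the start of the episode above 0.015 m).
It fails at once if the lid is dropped into the tray instead of being put down (z of lid in the frame of tray below 0.02 m and horizontal distance between lid and tray below 0.1 m and linear speed of lid above 0.45 m/s).
It also fails if it takes over 67 s, if anything falls off the work surface, if the arm or the gripper's body presses on something with over 40 N, if the wrist force passes 120 N, or if a joint passes its speed limit or range.

## Working session

There is one attempt and no reset: what is moved stays moved. The work goes in short steps, Python scripts to look and compute and a tool call to move; the robot and the scene stay as the last step left them, time stands still between calls to the robot, and variables do not carry over. Pictures are saved under pics/ and viewed, and the job is handed in when it is done.

Besides the shell and the picture viewer there is one more tool, called after "Request:" as name(argument=value, ...), one argument or row to a line, values as JSON. send_rows: Moves the arm, as the interface text tells. Its arguments: {"type":"object","properties":{"commands":{"type":"array"},"force":{"type":"number"}},"required":["commands"]}

```bash
mkdir -p pics; python3 - <<'E'
from bench import telemetry, viewer, workorder, arm
import cv2
print(telemetry.get_obs(), arm.hold_point_z)
for n in("scene","top"):
    cv2.imwrite(f"pics/{n}0.png",viewer.read_camera(n)); print(viewer.camera_params(n))
E
```

```text
{'time': 0.0, 'q': array([-1.19055506e+00,  3.51240892e-01,  1.65240714e+00,  6.50568467e-06,
        1.13907127e+00, -8.45886472e-02]), 'joint_velocities': array([-0.00018219, -0.00051801, -0.00091278, -0.00032779,  0.00026711,
        0.00061067]), 'effort': array([-1.43917976e-03, -4.97335196e+01, -2.85259938e+01,  6.97849947e-02,
        2.57567730e-02, -8.22289667e-05]), 'ee_pos': array([ 0.24645624, -0.49132209,  0.21810531]), 'eef_rot': array([ 8.50960595e-01, -5.25229234e-01, -4.50898520e-04, -3.37690739e-04]), 'contact_force': array([-0.08874872,  0.10169563,  0.27946388]), 'torque': array([-0.00610806, -0.00856456, -0.01700662]), 'grip_width': 0.09292481773134549} 0.0188
{'camera_matrix': array([[582.25905203,   0.        , 321.34096993],
       [  0.        , 582.25905203, 242.01234479],
       [  0.        ,   0.        ,   1.        ]]), 'k1': -0.01758713822684592, 'R': array([[-0.87285923, -0.48789232,  0.00882338],
       [-0.36588491,  0.6424051 , -0.67338245],
       [ 0.32286993, -0.59099643, -0.73924166]]), 't': array([0.4017054 , 0.33962913, 1.80808218])}
{'camera_matrix': array([[547.75421472,   0.        , 323.84813867],
       [  0.        , 547.75421472, 240.98708418],
       [  0.        ,   0.        ,   1.        ]]), 'k1': -0.0006833862765120636, 'R': array([[-0.0533715 , -0.9985725 , -0.00210731],
       [-0.97692672,  0.05265138, -0.20698311],
       [ 0.2067986 , -0.00898832, -0.97834225]]), 't': array([-0.09435984,  0.54684537,  1.7468943 ])}
```

View pics/scene0.png

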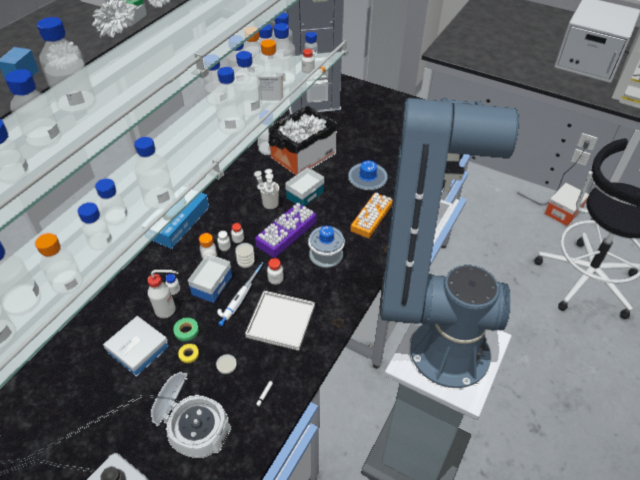

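View pics/top0.png

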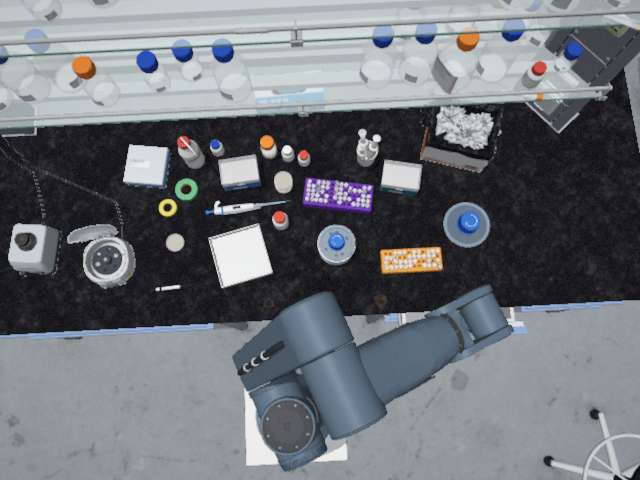

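Two blue-knobbed candidates: the one at top (336,243)/scene (326,245), smaller and raised on the grey stand; the other at top (467,223)/scene (368,172), larger and lying on the bench. The first fits; I'll confirm it in an enlarged crop and measure.

```bash
cat > h.py <<'E'
import numpy as np, cv2
from bench import telemetry, viewer
def ray(n,uv):
    p=viewer.camera_params(n); K=p["camera_matrix"]
    d=(np.array(uv,float)-K[:2,2])/[K[0,0],K[1,1]]; s=d.copy()
    for _ in range(20): s=d/(1+p["k1"]*(s@s))
    R=p["R"]; return -R.T@p["t"], R.T@np.array([s[0],s[1],1])
def plane(n,uv,z):
    c,d=ray(n,uv); return c+d*(z-c[2])/d[2]
def tri(u1,u2):
    c1,d1=ray("scene",u1);c2,d2=ray("top",u2)
    A=np.stack([d1,-d2],1);s=np.linalg.lstsq(A,c2-c1,rcond=None)[0]
    a=c1+d1*s[0];b=c2+d2*s[1];return (a+b)/2,np.linalg.norm(a-b)
def blobs(im,lo,hi,amin):
    m=cv2.inRange(cv2.cvtColor(im,cv2.COLOR_BGR2HSV),lo,hi)
    n,l,s,c=cv2.connectedComponentsWithStats(m)
    return m,[(tuple(np.round(c[i],1)),tuple(s[i])) for i in range(1,n) if s[i][4]>=amin]
E
python3 - <<'E'
from h import *
t=cv2.imread("pics/top0.png");s=cv2.imread("pics/scene0.png")
for n,im,x,y in(("top",t,336,243),("scene",s,326,245)):
    c=im[y-40:y+40,x-40:x+40]
    m,b=blobs(c,(100,120,60),(125,255,255),20); print(n,[((q[0][0]+x-40,q[0][1]+y-40),q[1]) for q in b])
    cv2.imwrite(f"pics/crop_{n}.png",np.hstack([cv2.resize(c,(400,400),interpolation=2),cv2.cvtColor(cv2.resize(m,(400,400)),8)]))
# tray
g=cv2.cvtColor(t,cv2.COLOR_BGR2HSV)
m=((g[...,1]<40)&(g[...,2]>170)).astype(np.uint8); k=np.zeros_like(m);k[205:300,190:285]=m[205:300,190:285]
n,l,st,c=cv2.connectedComponentsWithStats(k); i=1+np.argmax(st[1:,4]); print(st[i])
cs=cv2.findContours((l==i).astype(np.uint8),0,1)[0]; r=cv2.minAreaRect(max(cs,key=cv2.contourArea)); bx=cv2.boxPoints(r);print(r)
P=np.array([plane("top",b,0.02) for b in bx]);print(P,P.mean(0),np.linalg.norm(np.diff(P,axis=0),axis=1))
for nm,uv,z in(("red",(280,220),.085),("rack",(411,260),.044),("petri",(175,242),.015),("biglid",(467,223),.01),("purple",(338,195),.04)):print(nm,plane("top",uv,z))
E
```

```text
top [((np.float64(336.1), np.float64(241.89999999999998)), (np.int32(32), np.int32(30), np.int32(17), np.int32(18), np.int32(201)))]
scene [((np.float64(326.3), np.float64(234.60000000000002)), (np.int32(33), np.int32(20), np.int32(15), np.int32(19), np.int32(227)))]
[ 209  224   63   64 2657]
((239.6226348876953, 255.17926025390625), (52.05964660644531, 53.570613861083984), 74.05460357666016)
[[0.5820418  0.26952123 0.02      ]
 [0.62371779 0.09473356 0.02      ]
 [0.44997256 0.05216828 0.02      ]
 [0.41002328 0.22385333 0.02      ]] [0.51643886 0.1600691  0.02      ] [0.17968756 0.17888323 0.17627166]
red [0.61283553 0.01609363 0.085     ]
rack [ 0.46443288 -0.40678407  0.044     ]
petri [0.57343577 0.37758798 0.015     ]
biglid [ 0.58722306 -0.61378186  0.01      ]
purple [ 0.70094339 -0.18002059  0.04      ]
```

```bash
python3 -c "
import cv2,numpy as np
a=cv2.imread('pics/crop_top.png');b=cv2.imread('pics/crop_scene.png');cv2.imwrite('pics/crops.png',cv2.resize(np.vstack([a,b]),(600,600)))"
```

```text
(no output)
```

View pics/crops.png

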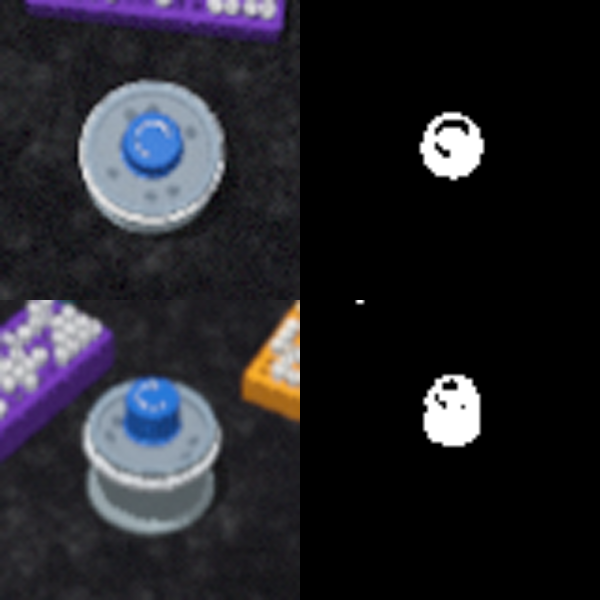

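The crop confirms it: the smaller lid, plate about 117 mm wide on the raised rotor, knob at top (336,241). Next I'll refine its axis.

```bash
python3 - <<'E'
from h import *
from scipy.spatial.transform import Rotation as Ro
t=cv2.imread("pics/top0.png");s=cv2.imread("pics/scene0.png")
print("knobtop plane top",plane("top",(336.5,240.9),.124),"scene",plane("scene",(326.5,230.6),.124),tri((326.5,230.6),(336.5,240.9)))
print("knob blob mid", tri((326.3,234.6),(336.1,241.9)))
# rotor+lid silhouette: non-dark pixels
for n,im,x,y in(("top",t,336,243),("scene",s,326,245)):
    g=cv2.cvtColor(im,cv2.COLOR_BGR2HSV)[y-30:y+30,x-30:x+30]
    m=(g[...,2]>95).astype(np.uint8); 
    k,l,st,c=cv2.connectedComponentsWithStats(m); i=l[30,30]; 
    cs=max(cv2.findContours((l==i).astype(np.uint8),0,1)[0],key=cv2.contourArea)[:,0]+[x-30,y-30]
    print(n,st[i],cs.min(0),cs.max(0))
    if n=="top": up=cs
# top: upper half of silhouette is the lid/rotor rim at z~.08; fit circle on plane
P=np.array([plane("top",u,.080)[:2] for u in up if u[1]<246])
A=np.c_[2*P,np.ones(len(P))];r=np.linalg.lstsq(A,(P**2).sum(1),rcond=None)[0];print("rim",r[:2],np.sqrt(r[2]+r[:2]@r[:2]))
o=telemetry.get_obs();print(Ro.from_quat(o['eef_rot']).as_matrix().round(3))
E
```

```text
knobtop plane top [ 0.52498844 -0.16296184  0.124     ] scene [ 0.52944839 -0.15758072  0.124     ] (array([ 0.52890113, -0.1623766 ,  0.11866398]), np.float64(0.00567929221513473))
knob blob mid (array([ 0.52937709, -0.16164585,  0.09927178]), np.float64(0.004882827504234024))
top [  11   11   39   41 1253] [317 224] [355 264]
scene [  12   10   37   43 1250] [308 225] [344 267]
rim [ 0.52833288 -0.16223557] 0.06182914422559147
[[ 0.448 -0.894 -0.   ]
 [-0.894 -0.448  0.001]
 [-0.001 -0.    -1.   ]]
```

Request:
send_rows(
  commands=[
    [-3.4,-4,0,0,0,-0.15,1],
    [-6.8,-8,0,0,0,-0.3,1],
    [-10,-13,0,0,0,-0.45,1],
    [-12,-18,0,0,0,-0.6,1],
    [-13,-23,0,0,0,-0.75,1],
  ],
)

```text
time: 0.6
ee_pos: [0.3802, -0.2825, 0.2187]
eef_rot: [0.985, -0.174, -0.0, -0.0]
contact_force: [0.4, -0.8, 0.5]
grip_width: 0.0931
```

```bash
cat >> h.py <<'E'
from scipy.spatial.transform import Rotation as Ro
def to(x,y,z):
    o=telemetry.get_obs();R=Ro.from_quat(o['eef_rot']).as_matrix()
    print("t",o['time'].__round__(2) if hasattr(o['time'],'__round__') else o['time'],"pos",o['ee_pos'].round(4),"q",np.round(o['q'],3),"yaw",np.degrees(np.arctan2(R[1,0],R[0,0])).round(1),"tilt",R[2].round(4))
    print("shift cm",(100*R.T@(np.array([x,y,z])-o['ee_pos'])).round(2),"F tool",(R.T@o['contact_force']).round(2),"T tool",(R.T@o['torque']).round(3),"w",round(o['grip_width'],4))
E
python3 -c "
from h import *
to(.5275,-.162,.16)"
```

```text
t 0.6 pos [ 0.3802 -0.2825  0.2187] q [-0.737  0.212  1.841 -0.     1.089 -0.387] yaw -20.1 tilt [-2.e-04 -1.e-04 -1.e+00]
shift cm [  9.69 -16.38   5.87] F tool [ 0.61  0.58 -0.48] T tool [-0.048  0.078  0.006] w 0.0931
```

Request:
send_rows(
  commands=[
    [2,-4,1,0,0,-0.15,1],
    [4,-8,2,0,0,-0.3,1],
    [6,-12,3,0,0,-0.45,1],
    [8,-15,4,0,0,-0.6,1],
    [9.7,-16.4,5,0,0,-0.75,1],
  ],
)

```text
time: 1.1
ee_pos: [0.5294, -0.1624, 0.1679]
eef_rot: [0.98, 0.2, -0.0, -0.0]
contact_force: [-0.5, -0.3, 0.1]
grip_width: 0.0931
```

Request:
send_rows(
  commands=[
    [0,0,0.4,0,0,-0.13,1],
    [0,0,0.9,0,0,-0.26,1],
    [0,0,0.9,0,0,-0.26,1],
  ],
)

```text
time: 1.4
ee_pos: [0.5276, -0.1643, 0.1587]
eef_rot: [0.947, 0.322, -0.001, -0.001]
contact_force: [-0.3, 0.4, -0.6]
grip_width: 0.093
```

```bash
python3 -c "
from h import *
to(.5275,-.162,.095)
for n,b in(('top',(250,170,400,300)),('scene',(240,160,400,300))):
    im=viewer.read_camera(n);cv2.imwrite('pics/a_%s.png'%n,cv2.resize(im[b[1]:b[3],b[0]:b[2]],None,fx=4,fy=4,interpolation=2))"
```

```text
t 1.4 pos [ 0.5276 -0.1643  0.1587] q [-0.386  0.426  1.703 -0.     1.015 -1.042] yaw 37.6 tilt [-9.0e-04 -1.6e-03 -1.0e+00]
shift cm [ 0.14 -0.18  6.37] F tool [-0.04 -0.47  0.61] T tool [-0.042  0.082 -0.009] w 0.093
```

View pics/a_scene.png

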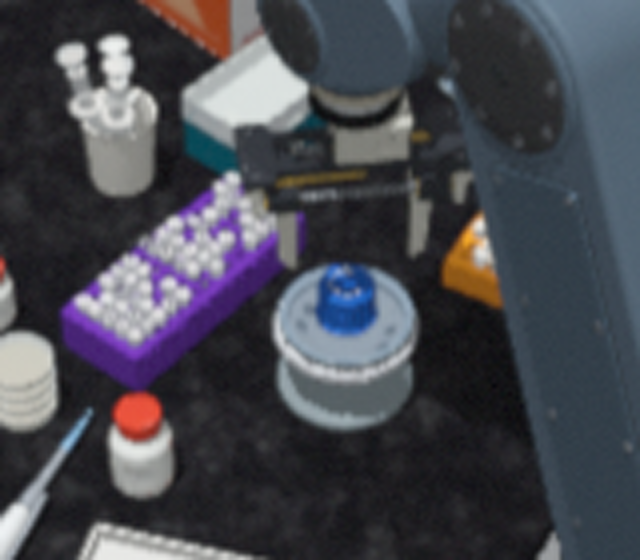

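The fingers straddle the blue knob (crop 345,300) with clear room all round. I'll descend to mid-knob and close lightly.

Request:
send_rows(
  commands=[
    [0.1,-0.2,2.5,0,0,0,1],
    [0.1,-0.2,5,0,0,0,1],
    [0.1,-0.2,6.2,0,0,0,1],
    [0.1,-0.2,6.2,0,0,0,0.7],
    [0.1,-0.2,6.2,0,0,0,0.62],
  ],
  force=3,
)

```text
time: 2.0
ee_pos: [0.528, -0.1628, 0.0984]
eef_rot: [0.947, 0.321, 0.0, 0.0]
contact_force: [0.6, 0.5, 0.1]
grip_width: 0.0814
```

```bash
python3 -c "
from h import *
to(.5275,-.162,.096)"
```

```text
t 2.0 pos [ 0.528  -0.1628  0.0984] q [-0.383  0.508  1.748  0.     0.885 -1.036] yaw 37.4 tilt [ 4.e-04  7.e-04 -1.e+00]
shift cm [ 0.01 -0.09  0.24] F tool [ 0.77 -0.08 -0.12] T tool [-0.107  0.029 -0.004] w 0.0814
```

Request:
send_rows(
  commands=[
    [0,0,0.1,0,0,0,0.58],
    [0,0,0.1,0,0,0,0.58],
    [0,0,0.1,0,0,0,0.56],
  ],
)

```text
time: 2.3
ee_pos: [0.5278, -0.1626, 0.0972]
eef_rot: [0.947, 0.321, 0.0, 0.0]
contact_force: [-0.1, -0.2, -0.0]
grip_width: 0.0576
```

Request:
send_rows(
  commands=[
    [0,0,0,0,0,0,0.54],
    [0,0,0,0,0,0,0.53],
    [0,0,0,0,0,0,0.52],
  ],
)

```text
time: 2.6
ee_pos: [0.5284, -0.1622, 0.097]
eef_rot: [0.947, 0.321, 0.001, 0.0]
contact_force: [4.7, 3.6, 1.0]
grip_width: 0.0493
```

```bash
python3 -c "
from h import *
to(.5275,-.162,.096)"
```

```text
t 2.6 pos [ 0.5284 -0.1622  0.097 ] q [-3.830e-01  5.100e-01  1.749e+00  1.000e-03  8.810e-01 -1.037e+00] yaw 37.5 tilt [ 0.0017  0.0011 -1.    ]
shift cm [-0.06 -0.07  0.1 ] F tool [ 5.93 -0.04 -0.94] T tool [-0.021  1.101 -0.047] w 0.0493
```

Request:
send_rows(
  commands=[
    [0.05,0,0,0,0,0,0.52],
    [0.1,0,0,0,0,0,0.52],
    [0.1,0,0,0,0,0,0.52],
  ],
)

```text
time: 2.9
ee_pos: [0.5287, -0.1619, 0.0969]
eef_rot: [0.947, 0.321, 0.0, 0.0]
contact_force: [2.7, 3.1, 1.9]
grip_width: 0.0489
```

```bash
python3 -c "
from h import *
to(.5275,-.162,.096)"
```

```text
t 2.9 pos [ 0.5287 -0.1619  0.0969] q [-0.381  0.511  1.748  0.     0.882 -1.036] yaw 37.5 tilt [ 4.e-04  6.e-04 -1.e+00]
shift cm [-0.1  -0.06  0.09] F tool [ 4.06 -0.8  -1.93] T tool [-0.139  0.656 -0.019] w 0.0489
```

Request:
send_rows(
  commands=[
    [0.1,0,0,0,0,0,0.52],
    [0.18,0,0,0,0,0,0.52],
    [0.18,0,0,0,0,0,0.52],
  ],
)

```text
time: 3.2
ee_pos: [0.5294, -0.161, 0.0966]
eef_rot: [0.947, 0.321, -0.001, -0.0]
contact_force: [-3.5, -3.0, 3.4]
grip_width: 0.0481
```

```bash
python3 -c "
from h import *
to(.5275,-.162,.096)"
```

```text
t 3.2 pos [ 0.5294 -0.161   0.0966] q [-3.790e-01  5.130e-01  1.745e+00 -1.000e-03  8.840e-01 -1.033e+00] yaw 37.5 tilt [-1.e-03 -4.e-04 -1.e+00]
shift cm [-0.21 -0.04  0.06] F tool [-4.56  0.26 -3.42] T tool [-0.181 -0.65  -0.004] w 0.0481
```

Request:
send_rows(
  commands=[
    [-0.09,0,0,0,0,0,0.62],
    [-0.09,0,0,0,0,0,0.65],
    [-0.09,0,0,0,0,-0.15,0.65],
    [-0.09,0,0,0,0,-0.3,0.65],
    [-0.09,0,0,0,0,-0.45,0.65],
  ],
)

```text
time: 3.7
ee_pos: [0.529, -0.1611, 0.0965]
eef_rot: [0.85, 0.527, 0.0, -0.0]
contact_force: [0.6, 0.2, 0.0]
grip_width: 0.0605
```

Request:
send_rows(
  commands=[
    [0,0,0,0,0,-0.15,0.65],
    [0,0,0,0,0,-0.3,0.65],
    [0,0,0,0,0,-0.45,0.65],
    [0,0,0,0,0,-0.6,0.65],
    [0,0,0,0,0,-0.75,0.65],
  ],
)

```text
time: 4.2
ee_pos: [0.529, -0.1611, 0.0965]
eef_rot: [0.598, 0.802, 0.0, -0.0]
contact_force: [0.3, -0.9, 0.1]
grip_width: 0.0605
```

Request:
send_rows(
  commands=[
    [0,0,0,0,0,-0.15,0.65],
    [0,0,0,0,0,-0.3,0.6],
    [0,0,0,0,0,-0.37,0.58],
    [0,0,0,0,0,-0.37,0.58],
  ],
)

```text
time: 4.6
ee_pos: [0.529, -0.1611, 0.0965]
eef_rot: [0.442, 0.897, 0.0, -0.0]
contact_force: [-0.2, -0.5, -0.5]
grip_width: 0.0543
```

```bash
python3 -c "
from h import *
to(.529,-.1615,.096)"
```

```text
t 4.6 pos [ 0.529  -0.1611  0.0965] q [-0.38   0.512  1.747  0.     0.883 -2.605] yaw 127.5 tilt [ 3.e-04  1.e-04 -1.e+00]
shift cm [-0.03 -0.02  0.05] F tool [-0.26 -0.45  0.54] T tool [-0.185 -0.008  0.02 ] w 0.0543
```

Request:
send_rows(
  commands=[
    [0,0,0,0,0,0,0.55],
    [0,0,0,0,0,0,0.53],
    [0,0,0,0,0,0,0.515],
    [0,0,0,0,0,0,0.515],
  ],
)

```text
time: 5.0
ee_pos: [0.5297, -0.1619, 0.0966]
eef_rot: [0.444, 0.896, -0.0, 0.001]
contact_force: [4.0, -4.8, -3.7]
grip_width: 0.0514
```

```bash
python3 -c "
from h import *
to(.529,-.1615,.096)"
```

```text
t 5.0 pos [ 0.5297 -0.1619  0.0966] q [-0.38   0.512  1.746 -0.     0.882 -2.602] yaw 127.3 tilt [-1.8e-03  6.0e-04 -1.0e+00]
shift cm [ 0.08 -0.03  0.06] F tool [-6.24  0.22  3.75] T tool [-0.239 -0.921 -0.019] w 0.0514
```

Request:
send_rows(
  commands=[
    [-0.1,0,0,0,0,0,0.53],
    [-0.2,0,0,0,0,0,0.53],
    [-0.25,0,0,0,0,0,0.52],
    [-0.25,0,0,0,0,0,0.515],
  ],
)

```text
time: 5.4
ee_pos: [0.5303, -0.1628, 0.0965]
eef_rot: [0.443, 0.896, 0.0, -0.001]
contact_force: [-0.5, 4.2, 0.3]
grip_width: 0.0498
```

```bash
python3 -c "
from h import *
to(.529,-.1615,.096)"
```

```text
t 5.4 pos [ 0.5303 -0.1628  0.0965] q [-3.820e-01  5.150e-01  1.742e+00  1.000e-03  8.860e-01 -2.606e+00] yaw 127.4 tilt [ 1.4e-03 -1.0e-04 -1.0e+00]
shift cm [ 0.18 -0.02  0.05] F tool [ 3.69  2.14 -0.26] T tool [-0.525  0.718  0.05 ] w 0.0498
```

Request:
send_rows(
  commands=[
    [0.08,0,0,0,0,0,0.515],
    [0.08,0,0,0,0,0,0.51],
    [0.08,0,0,0,0,0,0.5],
    [0.08,0,0,0,0,0,0.5],
  ],
)

```text
time: 5.8
ee_pos: [0.5302, -0.1627, 0.0966]
eef_rot: [0.443, 0.897, 0.0, 0.0]
contact_force: [1.6, 1.2, -2.6]
grip_width: 0.0498
```

```bash
python3 -c "
from h import *
to(.529,-.1615,.096)"
```

```text
t 5.8 pos [ 0.5302 -0.1627  0.0966] q [-0.382  0.514  1.743  0.     0.885 -2.606] yaw 127.4 tilt [-1.e-04  1.e-04 -1.e+00]
shift cm [ 0.17 -0.02  0.06] F tool [-0.05  2.02  2.64] T tool [-0.567  0.108  0.022] w 0.0498
```

Request:
send_rows(
  commands=[
    [0,0.04,0.05,0,0,0,0.4],
    [0,0.04,0.05,0,0,0,0.4],
    [0,0.04,0.05,0,0,0,0.3],
  ],
  force=25,
)

```text
time: 6.1
ee_pos: [0.5303, -0.1626, 0.0963]
eef_rot: [0.443, 0.897, -0.0, -0.0]
contact_force: [-0.7, -0.2, 3.0]
grip_width: 0.0492
```

```bash
python3 -c "
from h import *
to(.529,-.1615,.096)"
```

```text
t 6.1 pos [ 0.5303 -0.1626  0.0963] q [-0.381  0.515  1.743 -0.     0.884 -2.605] yaw 127.4 tilt [ 0.e+00 -3.e-04 -1.e+00]
shift cm [ 0.16 -0.03  0.03] F tool [ 0.26 -0.73 -3.03] T tool [0.076 0.314 0.053] w 0.0492
```

Well centred. Start turning clockwise (positive about tool z), in small steps.

Request:
send_rows(
  commands=[
    [0,0,-0.03,0,0,0.1,0.3],
    [0,0,-0.03,0,0,0.2,0.3],
  ],
)

```text
time: 6.3
ee_pos: [0.5304, -0.1626, 0.0965]
eef_rot: [0.532, 0.847, -0.0, 0.0]
contact_force: [-1.5, -1.4, 0.8]
grip_width: 0.0497
```

```bash
python3 -c "
from h import *
to(.529,-.1615,.096)"
```

```text
t 6.3 pos [ 0.5304 -0.1626  0.0965] q [-0.381  0.515  1.742 -0.     0.885 -2.401] yaw 115.8 tilt [-3.e-04 -2.e-04 -1.e+00]
shift cm [ 0.16 -0.07  0.05] F tool [-0.6  -1.93 -0.81] T tool [ 0.087  0.088 -0.036] w 0.0497
```

Request:
send_rows(
  commands=[
    [0,0,0,0,0,0.1,0.3],
    [0,0,0,0,0,0.2,0.3],
    [0,0,0,0,0,0.3,0.3],
  ],
)

```text
time: 6.6
ee_pos: [0.5304, -0.1627, 0.0965]
eef_rot: [0.652, 0.758, -0.0, 0.0]
contact_force: [-0.9, -1.4, 0.7]
grip_width: 0.0494
```

```bash
python3 -c "
from h import *
to(.529,-.1615,.096)"
```

```text
t 6.6 pos [ 0.5304 -0.1627  0.0965] q [-3.810e-01  5.150e-01  1.742e+00 -1.000e-03  8.840e-01 -2.101e+00] yaw 98.6 tilt [-5.e-04  0.e+00 -1.e+00]
shift cm [ 0.14 -0.12  0.05] F tool [-1.29 -1.08 -0.67] T tool [ 0.023 -0.024 -0.071] w 0.0494
```

Request:
send_rows(
  commands=[
    [0,0,0,0,0,0.1,0.3],
    [0,0,0,0,0,0.2,0.3],
    [0,0,0,0,0,0.3,0.3],
  ],
)

```text
time: 6.9
ee_pos: [0.5308, -0.1627, 0.0967]
eef_rot: [0.758, 0.652, 0.0, 0.001]
contact_force: [-0.6, -0.7, 3.5]
grip_width: 0.0489
```

```bash
python3 -c "
from h import *
to(.529,-.1615,.096)"
```

```text
t 6.9 pos [ 0.5308 -0.1627  0.0967] q [-0.381  0.514  1.742 -0.     0.884 -1.801] yaw 81.4 tilt [-4.e-04  1.e-03 -1.e+00]
shift cm [ 0.09 -0.19  0.07] F tool [-0.79 -0.48 -3.49] T tool [-0.071  0.142 -0.115] w 0.0489
```

Torque and upward push are growing, so the rotor is likely at its stop. From here I rise with the thread.

Request:
send_rows(
  commands=[
    [0,0,-0.04,0,0,0.1,0.3],
    [0,0,-0.09,0,0,0.2,0.3],
  ],
)

```text
time: 7.1
ee_pos: [0.5307, -0.1627, 0.0976]
eef_rot: [0.82, 0.573, 0.0, 0.0]
contact_force: [0.7, -0.2, 2.2]
grip_width: 0.0494
```

```bash
python3 -c "
from h import *
to(.529,-.1615,.096)"
```

```text
t 7.1 pos [ 0.5307 -0.1627  0.0976] q [-0.381  0.513  1.741 -0.     0.886 -1.601] yaw 69.9 tilt [-2.e-04  9.e-04 -1.e+00]
shift cm [ 0.05 -0.2   0.16] F tool [ 0.    0.73 -2.17] T tool [-0.099  0.094 -0.148] w 0.0494
```

Request:
send_rows(
  commands=[
    [0,0,-0.04,0,0,0.1,0.3],
    [0,0,-0.08,0,0,0.2,0.3],
  ],
)

```text
time: 7.3
ee_pos: [0.5307, -0.1627, 0.0983]
eef_rot: [0.873, 0.488, 0.0, 0.0]
contact_force: [-0.0, -0.8, 1.0]
grip_width: 0.0493
```

```bash
python3 -c "
from h import *
to(.529,-.1615,.096)"
```

```text
t 7.3 pos [ 0.5307 -0.1627  0.0983] q [-0.381  0.512  1.741 -0.     0.888 -1.401] yaw 58.5 tilt [-0.e+00  8.e-04 -1.e+00]
shift cm [ 0.01 -0.2   0.23] F tool [-0.68  0.41 -0.96] T tool [-0.108  0.147 -0.099] w 0.0493
```

Request:
send_rows(
  commands=[
    [0,0,-0.03,0,0,0.1,0.3],
    [0,0,-0.06,0,0,0.2,0.3],
  ],
)

```text
time: 7.5
ee_pos: [0.5306, -0.1626, 0.0988]
eef_rot: [0.917, 0.399, 0.0, 0.0]
contact_force: [-0.0, -0.2, 0.4]
grip_width: 0.0495
```

```bash
python3 -c "
from h import *
to(.529,-.1615,.096)"
```

```text
t 7.5 pos [ 0.5306 -0.1626  0.0988] q [-0.381  0.511  1.741 -0.     0.889 -1.201] yaw 47.0 tilt [ 1.e-04  6.e-04 -1.e+00]
shift cm [-0.03 -0.19  0.28] F tool [-0.16  0.11 -0.36] T tool [-0.086  0.147 -0.098] w 0.0495
```

Request:
send_rows(
  commands=[
    [0,0,-0.03,0,0,0.1,0.3],
    [0,0,-0.06,0,0,0.2,0.3],
    [0,0,-0.09,0,0,0.3,0.3],
  ],
)

```text
time: 7.8
ee_pos: [0.5303, -0.1626, 0.0996]
eef_rot: [0.966, 0.257, -0.0, 0.0]
contact_force: [-1.7, -0.6, 0.9]
grip_width: 0.0494
```

```bash
python3 -c "
from h import *
to(.529,-.1615,.096)"
```

```text
t 7.8 pos [ 0.5303 -0.1626  0.0996] q [-0.381  0.51   1.741 -0.     0.891 -0.901] yaw 29.8 tilt [-3.e-04  2.e-04 -1.e+00]
shift cm [-0.06 -0.16  0.36] F tool [-1.74 -0.35 -0.93] T tool [-0.097 -0.172 -0.078] w 0.0494
```

Request:
send_rows(
  commands=[
    [0,0,-0.03,0,0,0.1,0.3],
    [0,0,-0.06,0,0,0.2,0.3],
    [0,0,-0.09,0,0,0.3,0.3],
  ],
)

```text
time: 8.1
ee_pos: [0.5306, -0.1628, 0.1009]
eef_rot: [0.994, 0.11, 0.0, 0.0]
contact_force: [-1.5, 0.2, 5.8]
grip_width: 0.0492
```

```bash
python3 -c "
from h import *
to(.529,-.1615,.096)"
```

```text
t 8.1 pos [ 0.5306 -0.1628  0.1009] q [-3.81e-01  5.08e-01  1.74e+00 -1.00e-03  8.93e-01 -6.01e-01] yaw 12.6 tilt [ 3.e-04  7.e-04 -1.e+00]
shift cm [-0.13 -0.16  0.49] F tool [-1.48 -0.49 -5.8 ] T tool [ 0.015 -0.282 -0.056] w 0.0492
```

Request:
send_rows(
  commands=[
    [0,0,-0.1,0,0,0.05,0.3],
    [0,0,-0.16,0,0,0.15,0.3],
  ],
)

```text
time: 8.3
ee_pos: [0.5304, -0.1625, 0.102]
eef_rot: [0.999, 0.036, -0.0, 0.0]
contact_force: [-0.8, -0.1, -1.4]
grip_width: 0.0494
```

```bash
python3 -c "
from h import *
to(.529,-.1615,.096)"
```

```text
t 8.3 pos [ 0.5304 -0.1625  0.102 ] q [-0.381  0.506  1.739 -0.     0.896 -0.453] yaw 4.1 tilt [-1.e-04  1.e-04 -1.e+00]
shift cm [-0.13 -0.11  0.6 ] F tool [-0.82 -0.    1.38] T tool [-0.048  0.099  0.041] w 0.0494
```

Request:
send_rows(
  commands=[
    [0,0,-0.04,0,0,0.1,0.3],
    [0,0,-0.08,0,0,0.2,0.3],
  ],
)

```text
time: 8.5
ee_pos: [0.5303, -0.1626, 0.1028]
eef_rot: [0.998, -0.065, -0.0, 0.0]
contact_force: [-0.3, -0.2, -0.8]
grip_width: 0.0496
```

```bash
python3 -c "
from h import *
to(.529,-.1615,.096)"
```

```text
t 8.5 pos [ 0.5303 -0.1626  0.1028] q [-0.381  0.505  1.739 -0.     0.898 -0.251] yaw -7.4 tilt [-1.e-04  2.e-04 -1.e+00]
shift cm [-0.15 -0.09  0.68] F tool [-0.25  0.27  0.81] T tool [-0.171  0.046  0.014] w 0.0496
```

Request:
send_rows(
  commands=[
    [0,0,-0.04,0,0,0.1,0.3],
    [0,0,-0.08,0,0,0.2,0.3],
    [0,0,-0.12,0,0,0.3,0.3],
  ],
)

```text
time: 8.8
ee_pos: [0.5304, -0.1627, 0.1041]
eef_rot: [0.977, -0.213, -0.0, 0.0]
contact_force: [-1.2, -0.0, 1.0]
grip_width: 0.049
```

```bash
python3 -c "
from h import *
to(.529,-.1615,.096)"
```

```text
t 8.8 pos [ 0.5304 -0.1627  0.1041] q [-3.810e-01  5.030e-01  1.738e+00 -1.000e-03  9.000e-01  4.900e-02] yaw -24.6 tilt [ 0.e+00  4.e-04 -1.e+00]
shift cm [-0.17 -0.05  0.81] F tool [-1.07  0.51 -1.01] T tool [-0.193 -0.11  -0.051] w 0.049
```

Request:
send_rows(
  commands=[
    [0,0,-0.06,0,0,0.1,0.3],
    [0,0,-0.1,0,0,0.2,0.3],
    [0,0,-0.14,0,0,0.3,0.3],
  ],
)

```text
time: 9.1
ee_pos: [0.5303, -0.1627, 0.1056]
eef_rot: [0.934, -0.357, 0.0, 0.0]
contact_force: [-1.4, -1.4, 2.2]
grip_width: 0.0491
```

```bash
python3 -c "
from h import *
to(.529,-.1615,.096)"
```

```text
t 9.1 pos [ 0.5303 -0.1627  0.1056] q [-3.810e-01  5.010e-01  1.737e+00 -1.000e-03  9.030e-01  3.490e-01] yaw -41.8 tilt [ 2.e-04  4.e-04 -1.e+00]
shift cm [-0.18 -0.    0.96] F tool [-0.12  2.02 -2.17] T tool [-0.291 -0.071 -0.01 ] w 0.0491
```

Request:
send_rows(
  commands=[
    [0,0,-0.07,0,0,0.1,0.3],
    [0,0,-0.12,0,0,0.2,0.3],
    [0,0,-0.17,0,0,0.3,0.3],
  ],
)

```text
time: 9.4
ee_pos: [0.5303, -0.1626, 0.1071]
eef_rot: [0.87, -0.493, -0.0, 0.0]
contact_force: [-0.9, -0.8, -0.7]
grip_width: 0.0489
```

```bash
python3 -c "
from h import *
to(.529,-.1615,.096)"
```

```text
t 9.4 pos [ 0.5303 -0.1626  0.1071] q [-0.381  0.499  1.736 -0.     0.907  0.649] yaw -59.0 tilt [ 1.e-04  3.e-04 -1.e+00]
shift cm [-0.16  0.05  1.11] F tool [0.19 1.15 0.73] T tool [-0.137  0.06   0.029] w 0.0489
```

Request:
send_rows(
  commands=[
    [0,0,-0.04,0,0,0.1,0.3],
    [0,0,-0.08,0,0,0.2,0.3],
    [0,0,-0.12,0,0,0.3,0.3],
  ],
)

```text
time: 9.7
ee_pos: [0.5303, -0.1626, 0.1084]
eef_rot: [0.787, -0.617, 0.0, 0.0]
contact_force: [-2.1, -1.4, 1.6]
grip_width: 0.049
```

```bash
python3 -c "
from h import *
to(.529,-.1615,.096)"
```

```text
t 9.7 pos [ 0.5303 -0.1626  0.1084] q [-0.381  0.497  1.735 -0.     0.909  0.949] yaw -76.2 tilt [ 3.e-04  3.e-04 -1.e+00]
shift cm [-0.14  0.1   1.24] F tool [ 0.9   2.4  -1.57] T tool [-0.25  -0.038 -0.03 ] w 0.049
```

Still on the thread (it is pushing up slightly), so I continue.

Request:
send_rows(
  commands=[
    [0,0,-0.07,0,0,0.1,0.3],
    [0,0,-0.12,0,0,0.2,0.3],
    [0,0,-0.17,0,0,0.3,0.3],
  ],
)

```text
time: 10.0
ee_pos: [0.5303, -0.1626, 0.11]
eef_rot: [-0.686, 0.728, 0.0, -0.0]
contact_force: [-0.6, -1.0, -0.8]
grip_width: 0.0495
```

```bash
python3 -c "
from h import *
to(.529,-.1615,.096)"
```

```text
t 10.0 pos [ 0.5303 -0.1626  0.11  ] q [-0.381  0.495  1.734 -0.     0.913  1.249] yaw -93.4 tilt [ 2.e-04  3.e-04 -1.e+00]
shift cm [-0.1   0.13  1.4 ] F tool [1.04 0.51 0.82] T tool [-0.075  0.076  0.03 ] w 0.0495
```

Request:
send_rows(
  commands=[
    [0,0,-0.04,0,0,0.1,0.3],
    [0,0,-0.08,0,0,0.2,0.3],
    [0,0,-0.12,0,0,0.3,0.3],
  ],
)

```text
time: 10.3
ee_pos: [0.5304, -0.1626, 0.1113]
eef_rot: [-0.569, 0.822, -0.0, -0.0]
contact_force: [-0.6, -0.2, 0.2]
grip_width: 0.049
```

```bash
python3 -c "
from h import *
to(.529,-.1615,.096)"
```

```text
t 10.3 pos [ 0.5304 -0.1626  0.1113] q [-0.381  0.493  1.734 -0.     0.915  1.549] yaw -110.6 tilt [ 4.e-04 -0.e+00 -1.e+00]
shift cm [-0.06  0.17  1.53] F tool [ 0.35  0.5  -0.18] T tool [-0.18   0.178 -0.024] w 0.049
```

Request:
send_rows(
  commands=[
    [0,0,-0.03,0,0,0.1,0.3],
    [0,0,-0.06,0,0,0.2,0.3],
    [0,0,-0.09,0,0,0.3,0.3],
  ],
)

```text
time: 10.6
ee_pos: [0.5306, -0.1627, 0.1125]
eef_rot: [-0.44, 0.898, -0.0, 0.0]
contact_force: [-0.6, -0.4, 2.5]
grip_width: 0.0489
```

```bash
python3 -c "
from h import *
to(.529,-.1615,.096)"
```

```text
t 10.6 pos [ 0.5306 -0.1627  0.1125] q [-0.381  0.491  1.733 -0.     0.917  1.849] yaw -127.8 tilt [ 2.e-04 -7.e-04 -1.e+00]
shift cm [-0.    0.2   1.65] F tool [ 0.7   0.26 -2.47] T tool [-0.074  0.046 -0.095] w 0.0489
```

Request:
send_rows(
  commands=[
    [0,0,-0.06,0,0,0.1,0.3],
    [0,0,-0.11,0,0,0.2,0.3],
    [0,0,-0.15,0,0,0.3,0.3],
  ],
)

```text
time: 10.9
ee_pos: [0.5303, -0.1625, 0.1135]
eef_rot: [-0.301, 0.954, -0.0, -0.0]
contact_force: [-0.0, -0.2, -2.8]
grip_width: 0.0493
```

```bash
python3 -c "
from h import *
to(.529,-.1615,.096)"
```

```text
t 10.9 pos [ 0.5303 -0.1625  0.1135] q [-0.381  0.49   1.732 -0.     0.92   2.149] yaw -145.0 tilt [ 2.e-04  0.e+00 -1.e+00]
shift cm [0.05 0.16 1.75] F tool [ 0.14 -0.15  2.75] T tool [-0.069 -0.064  0.032] w 0.0493
```

Request:
send_rows(
  commands=[
    [0,0,-0.04,0,0,0.1,0.3],
    [0,0,-0.08,0,0,0.2,0.3],
    [0,0,-0.12,0,0,0.3,0.3],
  ],
)

```text
time: 11.2
ee_pos: [0.5303, -0.1625, 0.1147]
eef_rot: [-0.155, 0.988, -0.0, -0.0]
contact_force: [0.8, 0.3, -1.3]
grip_width: 0.0493
```

```bash
python3 -c "
from h import *
to(.529,-.1615,.096)
im=viewer.read_camera('scene')
cv2.imwrite('pics/b.png',cv2.resize(im[170:290,260:400],None,fx=4,fy=4,interpolation=2))"
```

```text
t 11.2 pos [ 0.5303 -0.1625  0.1147] q [-0.381  0.488  1.731 -0.     0.922  2.449] yaw -162.1 tilt [ 2.e-04 -0.e+00 -1.e+00]
shift cm [0.09 0.14 1.87] F tool [-0.82  0.08  1.28] T tool [-0.137 -0.007 -0.019] w 0.0493
```

View pics/b.png

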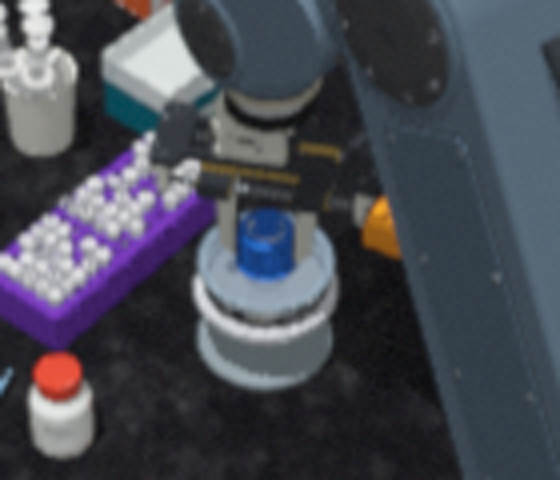

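The lid plate (crop 265,265) now stands clear above the rotor rim (265,310), and the load on the tool is about the lid's weight. Gentle pull test next.

Request:
send_rows(
  commands=[
    [0,0,-0.05,0,0,0,0.3],
    [0,0,-0.1,0,0,0,0.3],
  ],
)

```text
time: 11.45
ee_pos: [0.5304, -0.1625, 0.1159]
eef_rot: [-0.158, 0.987, 0.0, -0.0]
contact_force: [-0.0, 0.7, -2.1]
grip_width: 0.0488
```

Request:
send_rows(
  commands=[
    [0,0,-0.05,0,0,0,0.3],
    [0,0,-0.1,0,0,0,0.3],
  ],
)

```text
time: 11.65
ee_pos: [0.5304, -0.1624, 0.117]
eef_rot: [-0.158, 0.987, -0.0, 0.0]
contact_force: [0.4, 0.7, -1.5]
grip_width: 0.0493
```

Free: the load stays at about the weight (1.6 N) over 2.3 mm of pull. Lift straight up gradually.

Request:
send_rows(
  commands=[
    [0,0,-0.1,0,0,0,0.3],
    [0,0,-0.2,0,0,0,0.3],
    [0,0,-0.3,0,0,0,0.3],
  ],
)

```text
time: 11.95
ee_pos: [0.5304, -0.1624, 0.12]
eef_rot: [-0.157, 0.988, -0.0, -0.0]
contact_force: [0.4, -0.4, -1.7]
grip_width: 0.0488
```

Request:
send_rows(
  commands=[
    [0,0,-0.4,0,0,0,0.3],
    [0,0,-0.8,0,0,0,0.3],
    [0,0,-1.2,0,0,0,0.3],
    [0,0,-1.6,0,0,0,0.3],
    [0,0,-2,0,0,0,0.3],
  ],
)

```text
time: 12.45
ee_pos: [0.5304, -0.1625, 0.1404]
eef_rot: [-0.157, 0.988, -0.0, 0.0]
contact_force: [0.9, 0.3, -1.9]
grip_width: 0.0491
```

Request:
send_rows(
  commands=[
    [0,0,-1,0,0,0,0.3],
    [0,0,-2,0,0,0,0.3],
    [0,0,-3,0,0,0,0.3],
    [0,0,-3,0,0,0,0.3],
  ],
)

```text
time: 12.85
ee_pos: [0.5312, -0.1627, 0.1717]
eef_rot: [-0.157, 0.988, -0.001, 0.001]
contact_force: [0.5, -0.6, -2.3]
grip_width: 0.0491
```

```bash
python3 -c "
from h import *
to(.516,.160,.17)
im=viewer.read_camera('scene')
cv2.imwrite('pics/c.png',cv2.resize(im[140:350,200:400],None,fx=2.8,fy=2.8,interpolation=2))"
```

```text
t 12.85 pos [ 0.5312 -0.1627  0.1717] q [-0.381  0.412  1.687  0.     1.04   2.445] yaw -161.9 tilt [-0.0022 -0.0017 -1.    ]
shift cm [-8.57 31.15  0.14] F tool [-0.26 -0.68  2.3 ] T tool [-0.09  -0.076  0.032] w 0.0491
```

View pics/c.png

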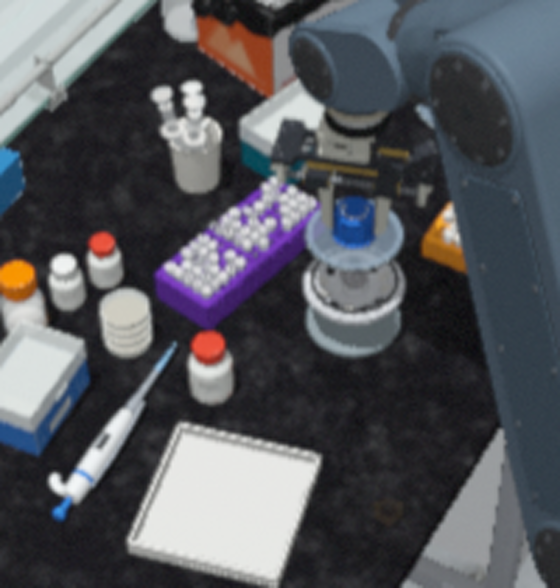

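The lid is off and level above the open rotor (crop 352,230 vs 352,285). I carry it to the tray and turn the wrist back to keep joint 6 in range.

Request:
send_rows(
  commands=[
    [-0.4,1.5,0,0,0,-0.08,0.3],
    [-1.2,4.5,0,0,0,-0.18,0.3],
    [-2.3,8.5,0,0,0,-0.28,0.3],
    [-3.4,12.5,0,0,0,-0.38,0.3],
    [-4.5,16.5,0,0,0,-0.48,0.3],
  ],
)

```text
time: 13.4
ee_pos: [0.5215, 0.0099, 0.1696]
eef_rot: [-0.389, 0.921, 0.0, -0.0]
contact_force: [0.7, 1.1, -2.2]
grip_width: 0.0494
```

```bash
python3 -c "
from h import *
to(.516,.160,.17)"
```

```text
t 13.4 pos [0.5215 0.0099 0.1696] q [-0.07   0.358  1.775  0.     1.009  2.272] yaw -134.2 tilt [ 3.e-04  4.e-04 -1.e+00]
shift cm [-10.38  10.86  -0.04] F tool [-1.31  0.26  2.16] T tool [-0.047 -0.029  0.044] w 0.0494
```

Request:
send_rows(
  commands=[
    [-2.7,2.8,0,0,0,-0.1,0.3],
    [-5.4,5.6,0,0,0,-0.2,0.3],
    [-8,8.4,0,0,0,-0.3,0.3],
    [-9.7,10.2,0,0,0,-0.35,0.3],
    [-10.4,10.9,0,0,0,-0.35,0.3],
  ],
)

```text
time: 13.9
ee_pos: [0.5164, 0.1609, 0.1695]
eef_rot: [-0.543, 0.84, 0.0, -0.0]
contact_force: [-0.5, -0.9, -1.4]
grip_width: 0.0491
```

Request:
send_rows(
  commands=[
    [0,0,2,0,0,0,0.3],
    [0,0,4.5,0,0,0,0.3],
    [0,0,7,0,0,0,0.3],
    [0,0,9,0,0,0,0.3],
    [0,0,10,0,0,0,0.3],
  ],
)

```text
time: 14.4
ee_pos: [0.5161, 0.1581, 0.0681]
eef_rot: [-0.541, 0.841, 0.0, -0.001]
contact_force: [-0.6, 0.0, -1.5]
grip_width: 0.049
```

```bash
python3 -c "
from h import *
to(.516,.160,.0225)
for n,b in (('top',(170,180,330,320)),('scene',(200,200,360,340))):
    im=viewer.read_camera(n)
    cv2.imwrite('pics/d_%s.png'%n,cv2.resize(im[b[1]:b[3],b[0]:b[2]],None,fx=4,fy=4,interpolation=2))"
```

```text
t 14.4 pos [0.5161 0.1581 0.0681] q [ 0.211  0.538  1.794 -0.     0.812  2.209] yaw -114.5 tilt [ 0.0017  0.0021 -1.    ]
shift cm [-0.17  0.08  4.56] F tool [0.24 0.55 1.49] T tool [-0.031 -0.054 -0.001] w 0.049
```

View pics/d_scene.png

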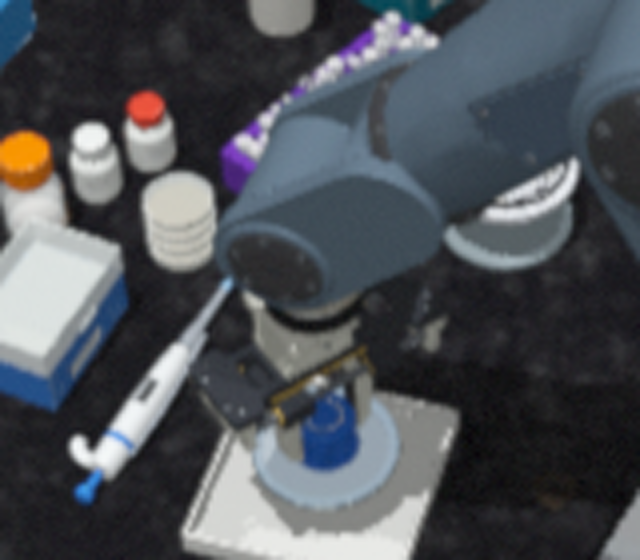

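View pics/d_top.png

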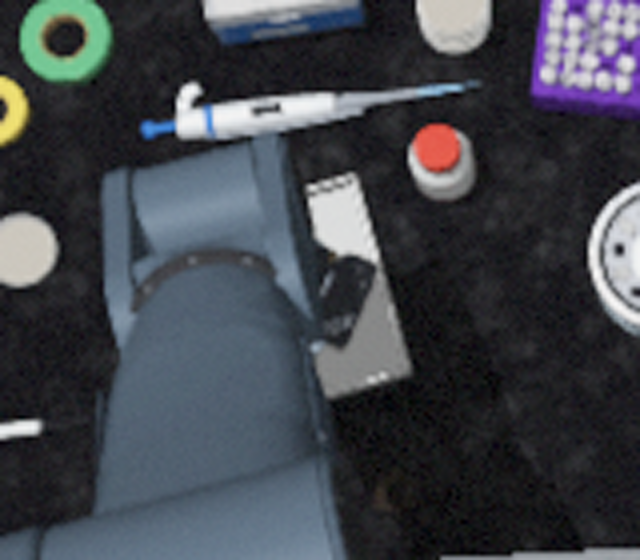

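The lid is level over the tray's middle (scene crop 325,450). Lower slowly to contact.

Request:
send_rows(
  commands=[
    [0,0,1,0,0,0,0.3],
    [0,0,2,0,0,0,0.3],
    [0,0,3,0,0,0,0.3],
    [0,0,3.6,0,0,0,0.3],
    [0,0,4,0,0,0,0.3],
  ],
)

```text
time: 15.0
ee_pos: [0.5167, 0.1589, 0.0292]
eef_rot: [-0.542, 0.84, 0.0, -0.0]
contact_force: [0.7, 0.1, -2.1]
grip_width: 0.0492
```

Request:
send_rows(
  commands=[
    [0,0,0.1,0,0,0,0.3],
    [0,0,0.2,0,0,0,0.3],
    [0,0,0.3,0,0,0,0.3],
  ],
)

```text
time: 15.3
ee_pos: [0.5171, 0.159, 0.0271]
eef_rot: [-0.542, 0.84, -0.0, 0.0]
contact_force: [0.8, -0.1, -1.3]
grip_width: 0.0495
```

Request:
send_rows(
  commands=[
    [0,0,0.1,0,0,0,0.3],
    [0,0,0.2,0,0,0,0.3],
    [0,0,0.2,0,0,0,0.3],
  ],
)

```text
time: 15.6
ee_pos: [0.5169, 0.1589, 0.0249]
eef_rot: [-0.542, 0.84, 0.0, -0.0]
contact_force: [0.3, -0.2, -2.1]
grip_width: 0.0491
```

Request:
send_rows(
  commands=[
    [0,0,0.1,0,0,0,0.3],
    [0,0,0.15,0,0,0,0.3],
    [0,0,0.15,0,0,0,0.3],
  ],
)

```text
time: 15.9
ee_pos: [0.5169, 0.1589, 0.0234]
eef_rot: [-0.542, 0.84, 0.0, -0.0]
contact_force: [-0.1, 0.0, -2.0]
grip_width: 0.0492
```

Request:
send_rows(
  commands=[
    [0,0,0.1,0,0,0,0.3],
    [0,0,0.15,0,0,0,0.3],
    [0,0,0.15,0,0,0,0.3],
  ],
)

```text
time: 16.2
ee_pos: [0.517, 0.159, 0.0221]
eef_rot: [-0.542, 0.84, -0.0, 0.0]
contact_force: [-0.6, -1.0, 2.6]
grip_width: 0.0494
```

Request:
send_rows(
  commands=[
    [0,0,0.05,0,0,0,0.3],
    [0,0,0.1,0,0,0,0.3],
    [0,0,0.1,0,0,0,0.3],
  ],
)

```text
time: 16.5
ee_pos: [0.517, 0.159, 0.022]
eef_rot: [-0.542, 0.84, -0.0, 0.0]
contact_force: [-5.1, -1.3, 15.2]
grip_width: 0.0488
```

Contact on the tray floor at TCP z 0.022, as expected. Ease the push, release slowly, and open.

Request:
send_rows(
  commands=[
    [0,0,-0.1,0,0,0,0.3],
    [0,0,-0.1,0,0,0,0.5],
    [0,0,-0.1,0,0,0,0.55],
    [0,0,-0.1,0,0,0,0.62],
    [0,0,-0.1,0,0,0,0.72],
  ],
)

```text
time: 17.0
ee_pos: [0.5169, 0.1589, 0.0218]
eef_rot: [-0.542, 0.84, 0.0, -0.0]
contact_force: [-0.1, -0.4, -0.3]
grip_width: 0.0613
```

Request:
send_rows(
  commands=[
    [0,0,0,0,0,0,0.78],
    [0,0,-0.5,0,0,0,0.78],
    [0,0,-2,0,0,0,0.78],
    [0,0,-5,0,0,0,0.78],
    [0,0,-9,0,0,0,0.78],
  ],
)

```text
time: 17.5
ee_pos: [0.5161, 0.1587, 0.113]
eef_rot: [-0.542, 0.84, 0.0, -0.001]
contact_force: [1.0, -0.5, 0.4]
grip_width: 0.0729
```

```bash
python3 -c "
from h import *
to(.516,.160,.2)"
```

```text
t 17.5 pos [0.5161 0.1587 0.113 ] q [ 0.212  0.468  1.77  -0.     0.905  2.208] yaw -114.4 tilt [ 0.0012  0.0016 -1.    ]
shift cm [-0.1   0.08 -8.7 ] F tool [ 0.03 -1.13 -0.43] T tool [-0.038 -0.078 -0.034] w 0.0729
```

Request:
send_rows(
  commands=[
    [0,0,-4,0,0,0,0.78],
    [0,0,-8,0,0,0,0.78],
    [4,-2,-9,0,0,0,0.78],
    [8,-4,-9,0,0,0,0.78],
    [12,-6,-9,0,0,0,0.78],
  ],
)

```text
time: 18.0
ee_pos: [0.5221, 0.0236, 0.2039]
eef_rot: [-0.542, 0.84, -0.001, 0.001]
contact_force: [1.2, -0.0, 1.0]
grip_width: 0.0724
```

Request:
send_rows(
  commands=[
    [4,-2,0,0,0,0,0.78],
    [8,-4,0,0,0,0,0.78],
    [11,-5,0,0,0,0,0.78],
    [12,-5,0,0,0,0,0.78],
    [12,-5,0,0,0,0,0.78],
  ],
)

```text
time: 18.5
ee_pos: [0.5177, -0.1057, 0.2027]
eef_rot: [-0.541, 0.841, -0.0, 0.0]
contact_force: [0.1, 0.4, -0.3]
grip_width: 0.0725
```

```bash
python3 -c "
from h import *
to(.516,.160,.2)
for n in ('top','scene'):
    im=viewer.read_camera(n);cv2.imwrite('pics/e_%s.png'%n,im)
    c=im[200:310,180:300] if n=='top' else im[270:370,230:330]
    x0,y0=(180,200) if n=='top' else (230,270)
    m,b=blobs(c,(100,120,60),(125,255,255),40);print(n,[(q[0][0]+x0,q[0][1]+y0) for q in b])
    for q in b: print(plane(n,(q[0][0]+x0,q[0][1]+y0),.04))
    cv2.imwrite('pics/ec_%s.png'%n,cv2.resize(c,None,fx=4,fy=4,interpolation=2))"
```

```text
t 18.5 pos [ 0.5177 -0.1057  0.2027] q [-0.29   0.329  1.725  0.     1.087  1.708] yaw -114.5 tilt [-1.e-04 -5.e-04 -1.e+00]
shift cm [-24.11  11.16   0.27] F tool [-0.43  0.07  0.29] T tool [-0.047 -0.081 -0.022] w 0.0725
top [(np.float64(239.9), np.float64(255.1))]
[0.51190896 0.15620049 0.04      ]
scene [(np.float64(280.6), np.float64(316.4))]
[0.51242565 0.17166142 0.04      ]
```

View pics/e_top.png

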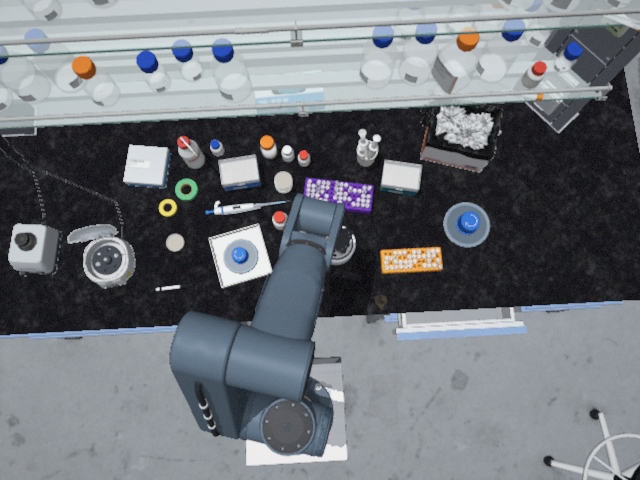

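View pics/ec_scene.png

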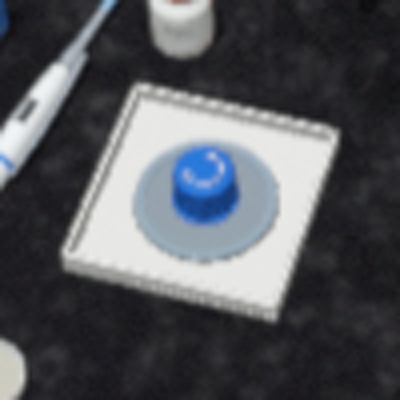

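The lid lies flat, knob up, in the middle of the tray (top 240,255; scene crop 205,200). The red bottle, rack, dish and pen are where they were, and the arm is clear. Handing in.

```bash
python3 -c "
from bench import workorder
print(workorder.finish_job())"
```

```text
the job is handed in; nothing more can be done
None
```

I unscrewed the smaller lid clockwise while rising with the thread, lifted it straight off, and set it down in the tray. I handed the job in at about 18.6 s on the robot's clock, well under 67 s. No verdict was reported.

- **Unscrewing:** the readings taken between moves showed at most about 6 N along or across the axis. Before lifting, the load stayed at about the lid's own weight over a 2.3 mm pull, so the thread had let go. I measured about 18 mm of rise while turning, more than the stated 6 to 11 mm. Some of that is axial play and turning on after the thread let go; I did not work out the rest.
- **Placing:** contact came at the expected height. I pressed slightly too far, and the wrist read 15 N against the tray floor before I eased off and released.
- **Final pictures:** the lid lies knob up, looks flat, and sits near the tray's centre. The top view puts it about 6 mm off. The scene view gave about 12 mm, at an assumed knob height. Both are inside the 40 mm limit.
- **Bystanders:** the rack, bottle, dish and pen look unmoved by eye in the final pictures; I did not measure them again. The arm is clear of everything.

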